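Point out the open bore and the tappet left out of the cylinder head

ROBOT

A 6-joint arm with a two-finger parallel gripper is mounted at the origin on the work surface. World frame = base frame: x ahead of the robot, y to its left, z up, the work surface at z = 0. Lengths are in mm, angles in rad, forces in N, time in s.
With the tool pointing down it reaches from about 350 to 850 mm from the base axis. Payload 8.1 kg.
Tool frame: the origin (TCP) lies between the finger pads, 19 mm behind the fingertips; this is the grasp point; x points along the fingers, y is the direction in which the jaws open and shut, and the axes are right-handed (so a half turn about x gives the same grasp; the last joint's range is limited). The gripper opens to 85 mm and grips with 20 to 120 N. Pads are 22 mm wide; open, the fingers measure 114 mm over their backs; the gripper's body (76 mm by 85 mm) begins 54 mm behind the grasp point. The pads swing forward as they close: fully open they stand 13 mm farther back than shut.
Start: joints at [-1.196, 0.13, 1.488, -0, 1.523, -0.085], TCP at [266.281, -537.68, 249.992] pointing down, gripper open.
Joint ranges: [-2.96, 2.96], [-0.89, 2.26], [0.02, 2.5], [-1.34, 4.48], [0, 2.73], [-2.66, 2.66]. Speed limits (rad/s): [2.39, 2.39, 2.79, 3.14, 3.14, 3.14].

INTERFACE

Orientations are given as a unit quaternion [w, x, y, z].
In Python, from bench import env gives the robot as it stands.
- The arm moves only by the tool play_rows, never from a script. Its argument "motion" is a list that holds one entry, the list of rows, each a list of 5 numbers: the shift along the tool's x, y, z in mm, then the turn about the tool's x in rad, then the opening in per cent of the stroke, from 0 (shut) to 100 (fully open). In form: [[[dx, dy, dz, roll, claw], ...]]. A call has 1 to 10 rows; each row shifts and turns the pose as measured when the row begins, along the tool's axes as they then stand; what a row does not reach is not made up. A row lasts 1/8 s, in which the tool goes at most 62.5 mm and 10.7 degrees, less where a joint would pass 70% of its speed; a pose out of reach is approached as far as the arm can. A call with a gripper value outside its range is refused whole. The fingers move at their own pace and stop on an object; the grip force is fixed at half the most. Time passes only in rows, so rows that do not move let the fingers close. It gives the time, the measured TCP pose, the force and the opening at its end, in the units of the state.
- env.observe(): the state, without advancing time (a new reading comes with each control period).
- env.grab_frame(name): name is "side" or "top" or "wrist"; returns a dict with "frame" (400x640x3 uint8, blue, green, red), "mtx" (3x3 intrinsics, pixels), "R" (3x3) and "t" (3): a world point X has camera coordinates R X + t. Camera axes: x right, y down, z forward; pixel columns grow to the right and rows downward; lengths in mm; the calibration is good to about 2 mm. The wrist camera is an equidistant fisheye: a pixel r from the principal point sees the ray r / f radians off the axis. A picture is of the moment at which its call begins. There is no depth.
- env.finish_job(): hands the job in, once; it reports no verdict.
Trained networks look in a picture, given as the dict that the camera call returned (one of the last four; its "shot" number tells which), for a name from the list of things; names that differ only in an ending like _2 or _b are one class to them, and where a whole thing is asked for, a point or a joint stands for the part that bears it (a point fixed in the world has none). Each returns a list of dicts, best first, with "p" (0 to 1); they miss things now and then, are a little off and sometimes report something else, mostly with a low value. They report only what shows in the picture. A call takes as long as a camera call. They do not tell look-alikes from the thing itself.
- env.spot_in(thing, picture): "at" ([column, row] in pixels, amid what is visible of it).
The state is a dict: "clock": time; "qpos": joint angles; "dq": joint speeds; "effort": joint torques, N m; "ee_pos": TCP position; "ee_rot": TCP orientation; "ft_force": force on the tool from outside, world axes, zero at the start; "wrist_torque": the same for the moment, N m; "opening": finger opening in mm.
Only numpy, scipy, OpenCV 4.12 (cv2) and the standard library are available. Lean on these libraries where they do the work, as an engineer would, in place of code of your own. Each camera call takes 0.05 s, during which the arm holds its last target. There are 200 camera calls.

TASK

One bucket tappet has been left out of the cylinder head on the bench. Show the fitter first the one bore that has no tappet in it, and then the missing tappet itself where it stands on the bench: each time come down over its middle with the fingers pointing down, fingertips no more than 3 cm above it, and stay there for two seconds, without touching, moving or picking up anything. Do not dip over another tappet or any of the small parts lying about the head on the way, so that nobody mistakes which is meant, and finish still pointing at the missing tappet.

Things in the scene. Friction and masses are not known exactly. Their poses are not given: they have to be found in the camera images.
- head: Aluminium cylinder head, fixed on two battens: 140 mm deep, 396 mm long, 113 mm high over its five cam bearing saddles. Origin on the bench under its middle, z up, y along the row of eight tappet bores (33 mm, vertical), which lie at x = 0, y = +-24.5, +-63.5, +-112.5, +-151.5 mm, mouths 100 mm above the bench. Saddles (14 mm wide, 13 mm above the mouths) at y = 0, +-88, +-176 mm.
- open_bore_mouth (a point): Centre of the mouth of the one bore that has no tappet: a 33 mm round hole in which the valve spring's retainer and stem tip show 9 to 14 mm down; 100 mm above the bench, z up. It can be any of the eight.
- tappet: The tappet that was left out: a plain steel cup standing closed end up on the bench, a cylinder 32 mm across and 26 mm high with a flat top marked by one fine ring and no hole; loose, about 55 g. Origin at the centre of its underside, z up.
- tappet_top (a point): Centre of that tappet's flat top, 26 mm above the bench, z up.
- seated1_top (a point): One of the seven bucket tappets in their bores, in the same row: plain steel disc on top, 32 mm across, 2 mm above the boss. Point at the middle of its top; z up.
- seated2_top (a point): One of the seven bucket tappets in their bores, in the same row: plain steel disc on top, 32 mm across, 2 mm above the boss. Point at the middle of its top; z up.
- seated3_top (a point): One of the seven bucket tappets in their bores, in the same row: plain steel disc on top, 32 mm across, 2 mm above the boss. Point at the middle of its top; z up.
- seated4_top (a point): One of the seven bucket tappets in their bores, in the same row: plain steel disc on top, 32 mm across, 2 mm above the boss. Point at the middle of its top; z up.
- seated5_top (a point): One of the seven bucket tappets in their bores, in the same row: plain steel disc on top, 32 mm across, 2 mm above the boss. Point at the middle of its top; z up.
- seated6_top (a point): One of the seven bucket tappets in their bores, in the same row: plain steel disc on top, 32 mm across, 2 mm above the boss. Point at the middle of its top; z up.
- seated7_top (a point): One of the seven bucket tappets in their bores, in the same row: plain steel disc on top, 32 mm across, 2 mm above the boss. Point at the middle of its top; z up.
- socket_top (a point): Middle of the top of a steel wrench socket standing upright on the bench, 32 mm across and 40 mm high, square black drive hole in its top; loose. Not the tappet.
- bearing_top (a point): Middle of the top of a steel ball bearing lying flat on the bench, 40 mm across, 18 mm hole, 12 mm high; loose. Not the tappet.
- core_plug_top (a point): Middle of the rim of a shallow steel cup (core plug), open side up on the bench, 36 mm across and 12 mm high; loose. Not the tappet.
- cam_cap_top (a point): Middle of the top of an aluminium cam bearing cap standing on its two feet on the bench, 56 by 14 mm and 25 mm high; loose. Not the tappet.
Not all that is in view belongs to the job. Leave any purple look-alike of the tappet alone.

How it is judged (in metres and radians):
On the way, in this order (a step that is already met when the one before it is completed fails the run):
1. the fingertips point down just above the open bore for two seconds (horizontal distance between the grasp point and open_bore_mouth below 0.015 m and z of the grasp point in the frame of open_bore_mouth between 0.01 and 0.06 m and angle between the grasp point's own z axis and vertical above 2.4 rad), for 1.8 s.
2. then they point down just above the missing tappet for two seconds (horizontal distance between the grasp point and tappet_top below 0.015 m and z of the grasp point in the frame of tappet_top between 0.01 and 0.06 m and angle between the grasp point's own z axis and vertical above 2.4 rad and distance of tappet from where it was at the start of the episode below 0.004 m and angle between tappet's own z axis and vertical below 0.1 rad), for 1.8 s.
At the end, for the whole second after the job is handed in: Bore, then tappet, pointed at for 1.8 s or more each; arm still pointing at the tappet: tool point within 15 mm of its middle seen from above, 10 to 60 mm over its top (fingertips 19 mm lower), fingers within 40 degrees of straight down; tappet upright, within 4 mm of its start (all of step 2); the robot touches nothing.
It fails at once if the robot touches something (over 0.5 N) (contact force between any of the fingers, the arm and anything else above 0.5 N).
It fails at once if the missing tappet is moved or lifted by over 5 mm (distance of tappet from where it was at the start of the episode above 0.005 m).
It fails at once if the tool point dips over the middle of another tappet (within 12 mm of its centre, under 60 mm above it) ((horizontal distance between the grasp point and seated1_top below 0.012 m and z of the grasp point in the frame of seated1_top between 0.01 and 0.06 m) or (horizontal distance between the grasp point and seated2_top below 0.012 m and z of the grasp point in the frame of seated2_top between 0.01 and 0.06 m) or (horizontal distance between the grasp point and seated3_top below 0.012 m and z of the grasp point in the frame of seated3_top between 0.01 and 0.06 m) or (horizontal distance between the grasp point and seated4_top below 0.012 m and z of the grasp point in the frame of seated4_top between 0.01 and 0.06 m) or (horizontal distance between the grasp point and seated5_top below 0.012 m and z of the grasp point in the frame of seated5_top between 0.01 and 0.06 m) or (horizontal distance between the grasp point and seated6_top below 0.012 m and z of the grasp point in the frame of seated6_top between 0.01 and 0.06 m) or (horizontal distance between the grasp point and seated7_top below 0.012 m and z of the grasp point in the frame of seated7_top between 0.01 and 0.06 m)).
It fails at once if the tool point dips over the middle of another loose part near the head (within 12 mm, under 60 mm above it) ((horizontal distance between the grasp point and socket_top below 0.012 m and z of the grasp point in the frame of socket_top between 0.01 and 0.06 m) or (horizontal distance between the grasp point and bearing_top below 0.012 m and z of the grasp point in the frame of bearing_top between 0.01 and 0.06 m) or (horizontal distance between the grasp point and core_plug_top below 0.012 m and z of the grasp point in the frame of core_plug_top between 0.01 and 0.06 m) or (horizontal distance between the grasp point and cam_cap_top below 0.012 m and z of the grasp point in the frame of cam_cap_top between 0.01 and 0.06 m)).
It also fails if it takes over 38 s, if anything falls off the work surface, if the arm or the gripper's body presses on something with over 40 N, if the wrist force passes 120 N, or if a joint passes its speed limit or range.

## Working session

There is one attempt and no reset: what is moved stays moved. The work goes in short steps, Python scripts to look and compute and a tool call to move; the robot and the scene stay as the last step left them, time stands still between calls to the robot, and variables do not carry over. Pictures are saved under pics/ and viewed, about 8 in all and at most 12, crops included, and the job is handed in when it is done.

Besides the shell and the picture viewer there is one more tool, called after ">>>" by a JSON object that holds its "name" and its "arguments", one argument or row to a line. play_rows: Moves the arm, as the interface text tells. Its arguments: {"type":"object","properties":{"motion":{"type":"array"}},"required":["motion"]}

```bash
mkdir -p pics; cat > h.py <<'E'
import numpy as np, cv2
from bench import env
def pix2plane(p,uv,z):
    K=np.array(p["mtx"],float);R=np.array(p["R"]);t=np.array(p["t"]).ravel()
    d=np.array([(uv[0]-K[0,2])/K[0,0],(uv[1]-K[1,2])/K[1,1],1.])
    c=-R.T@t; w=R.T@d
    return c+w*(z-c[2])/w[2]
def proj(p,X):
    K=np.array(p["mtx"],float);c=np.array(p["R"])@np.asarray(X,float)+np.array(p["t"]).ravel()
    return (K@c)[:2]/c[2]
E
python3 - <<'E'
from h import *
for n in("top","side"):
    p=env.grab_frame(n); cv2.imwrite(f"pics/{n}1.png",p["frame"])
    print(n,np.round(p["mtx"],1).tolist(),np.round(-np.array(p["R"]).T@np.ravel(p["t"])))
    for th,z in(("head",100),("open_bore_mouth",100),("tappet",13),("seated1_top",102),("socket_top",40),("bearing_top",12),("core_plug_top",12),("cam_cap_top",25)):
        for r in env.spot_in(th,p)[:9]: print(th,np.round(r["at"]),round(r["p"],2),np.round(pix2plane(p,r["at"],z)))
o=env.observe();print(o)
E
```

```text
top [[438.9, 0.0, 316.6], [0.0, 438.9, 194.4], [0.0, 0.0, 1.0]] [ 444.  -37. 1122.]
head [300. 172.] 0.61 [587.   0. 100.]
open_bore_mouth [358. 163.] 0.56 [ 608. -135.  100.]
tappet [440. 188.] 0.55 [ 557. -350.   13.]
tappet [465. 232.] 0.53 [ 447. -412.   13.]
tappet [444. 214.] 0.52 [ 493. -358.   13.]
tappet [298. 234.] 0.32 [442.  10.  13.]
seated1_top [234. 168.] 0.59 [595. 157. 102.]
socket_top [372. 241.] 0.59 [ 424. -174.   40.]
bearing_top [298. 233.] 0.7 [443.   9.  12.]
core_plug_top [216. 238.] 0.58 [431. 215.  12.]
core_plug_top [307. 166.] 0.31 [613. -13.  12.]
cam_cap_top [442. 214.] 0.66 [ 493. -352.   25.]
cam_cap_top [248. 169.] 0.5 [604. 137.  25.]
cam_cap_top [163. 217.] 0.44 [482. 346.  25.]
side [[500.1, 0.0, 319.6], [0.0, 500.1, 198.5], [0.0, 0.0, 1.0]] [-43. 850. 858.]
head [292. 217.] 0.78 [567.  70. 100.]
tappet [394. 180.] 0.62 [ 499. -359.   13.]
tappet [374. 172.] 0.62 [ 570. -361.   13.]
tappet [344. 251.] 0.52 [444.  13.  13.]
tappet [420. 178.] 0.4 [ 439. -418.   13.]
seated1_top [309. 188.] 0.73 [606. -55. 102.]
socket_top [383. 214.] 0.56 [ 423. -1
[... 151 characters left out ...]
.]
cam_cap_top [247. 325.] 0.58 [474. 346.  25.]
{'clock': 0.9, 'qpos': array([-1.19641392e+00,  1.30372394e-01,  1.48819956e+00, -3.29645412e-05,
        1.52297963e+00, -8.53910784e-02]), 'dq': array([ 0.0005175 , -0.00055377, -0.00056832,  0.00031263, -0.00139079,
        0.00059162]), 'effort': array([ 2.55606552e-03, -5.69305050e+01, -5.00865412e+01, -5.44091176e-05,
        7.65321347e-04, -4.00159735e-06]), 'ee_pos': array([ 266.26629163, -537.69642913,  250.00896247]), 'ee_rot': array([-0.16114306, -0.68849481, -0.16111097,  0.68851367]), 'ft_force': array([0.68414942, 0.61373266, 0.04326923]), 'wrist_torque': array([0.02414433, 0.0268289 , 0.00973646]), 'opening': 85.75986944474892}
```

```bash
python3 - <<'E'
import cv2
a=cv2.imread("pics/top1.png"); c=a[130:270,180:500]
cv2.imwrite("pics/c1.png",cv2.resize(c,None,fx=2.5,fy=2.5,interpolation=cv2.INTER_CUBIC))
E
```

```text
(no output)
```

View pics/c1.png

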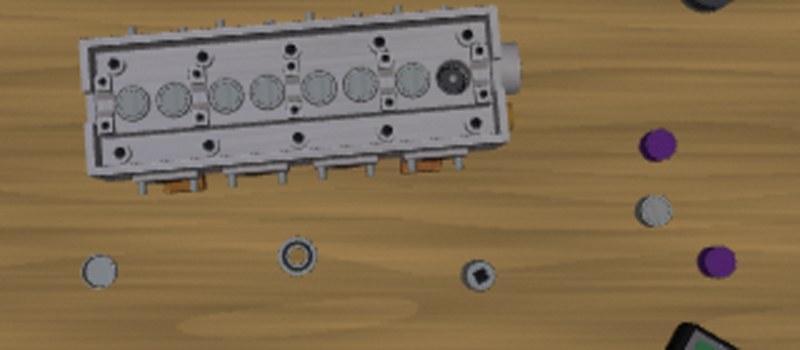

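View pics/side1.png

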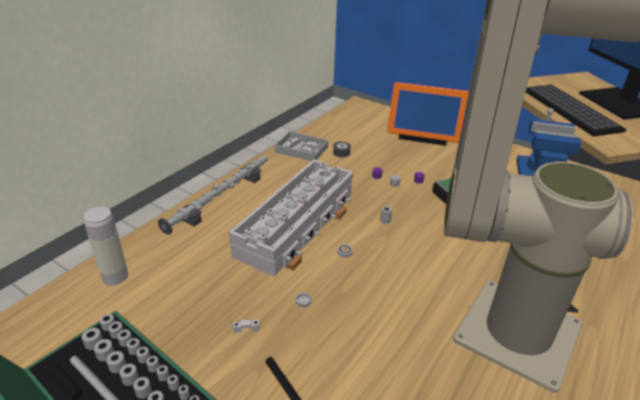

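The top crop shows seven seated tappets and one dark open bore at the right end, crop (453,77), which is image pixel (361,161). The plain grey tappet is at image (442,214) between two purple look-alikes, with the socket, bearing and core plug in front of the head. The side view agrees.

```bash
cat >> h.py <<'E'
from scipy.spatial.transform import Rotation
def go(X):
    o=env.observe();q=o["ee_rot"];M=Rotation.from_quat([q[1],q[2],q[3],q[0]]).as_matrix()
    print(X,"now",np.round(o["ee_pos"],1),"t",o["clock"],"tool shift",np.round(M.T@(np.array(X)-o["ee_pos"]),1))
    return M
E
python3 - <<'E'
from h import *
p=env.grab_frame("top")
c=np.array([(132,103),(174,100),(226,96),(267,92),(319,88),(361,84),(412,80),(453,77)])/2.5+[180,130]-0.3
W=np.array([pix2plane(p,u,102 if i<7 else 98)[:2] for i,u in enumerate(c)])
ys=np.array([151.5,112.5,63.5,24.5,-24.5,-63.5,-112.5,-151.5])
A=np.c_[np.ones(8),ys]; s=np.linalg.lstsq(A,W,rcond=None)[0]; print(s,np.round(A@s-W,1),A[-1]@s)
print(np.linalg.norm(s[1]))
# grey tappet top centroid
f=p["frame"].astype(int);roi=f[204:226,432:456];sat=roi.max(2)-roi.min(2);m=(sat<25)&(roi.max(2)>95)
y,x=np.nonzero(m);print(m.sum(),x.mean()+432,y.mean()+204,pix2plane(p,(x.mean()+432,y.mean()+204),26))
B=A[-1]@s
print(go([B[0],B[1],250]))
E
```

```text
[[ 6.00832443e+02  8.74680418e+00]
 [-8.76379128e-02  9.94115517e-01]] [[-0.4 -0.3]
 [ 0.1  0.2]
 [ 0.4  0.2]
 [-0.1 -0.2]
 [ 0.3 -0.1]
 [-0.3  0.5]
 [ 0.1 -0.3]
 [-0.1 -0.1]] [ 614.10958717 -141.86169669]
0.9979709742271586
116 442.2068965517241 213.86206896551724 [ 492.26237438 -351.43946319   26.        ]
[np.float64(614.109587173975), np.float64(-141.86169668685298), 250] now [ 266.3 -537.7  250. ] t 0.95 tool shift [  -0.  -200.3 -487.3]
[[-1.71660951e-05  4.43760557e-01 -8.96145394e-01]
 [ 6.84855159e-05 -8.96145392e-01 -4.43760557e-01]
 [-9.99999998e-01 -6.89906156e-05 -1.50078536e-05]]
```

>>> {"name": "play_rows", "arguments": {
  "motion": [
    [[0,-20,-48,0,0],[0,-20,-48,0,0],[0,-20,-48,0,0],[0,-20,-48,0,0],[0,-20,-48,0,0],[0,-20,-48,0,0],[0,-20,-48,0,0],[0,-20,-48,0,0],[0,-20,-48,0,0],[0,-20,-48,0,0]]
  ]
}}

```text
clock: 2.2
ee_pos: [616.7, -137.5, 250.9]
ee_rot: [0.16, 0.69, 0.157, -0.688]
ft_force: [0.8, 0.5, 0.5]
opening: 0.0
```

```bash
python3 - <<'E'
from h import *
go([614,-142,190])
E
```

```text
[614, -142, 190] now [ 616.7 -137.5  250.9] t 2.2 tool shift [60.9  2.6  4.4]
```

>>> {"name": "play_rows", "arguments": {
  "motion": [
    [[0,0,0,0,0],[0,2,4,0,0],[15,0,0,0,0],[15,0,0,0,0],[15,0,0,0,0],[15,0,0,0,0],[0,0,0,0,0]]
  ]
}}

```text
clock: 3.08
ee_pos: [612.5, -141.3, 184.1]
ee_rot: [-0.159, -0.689, -0.158, 0.69]
ft_force: [-0.5, 0.6, 0.4]
opening: 0.2
```

```bash
python3 - <<'E'
from h import *
go([614,-142,146])
p=env.grab_frame("wrist");K=np.array(p["mtx"],float);f=p["frame"].copy()
def fp(X):
    c=np.array(p["R"])@np.array(X,float)+np.ravel(p["t"]);r=np.hypot(c[0],c[1]);th=np.arctan2(r,c[2])
    return K[0,0]*th*c[0]/r+K[0,2],K[1,1]*th*c[1]/r+K[1,2]
u=fp([614,-142,100]);print(u,[(r["at"],r["p"]) for r in env.spot_in("open_bore_mouth",p)])
cv2.circle(f,tuple(int(round(v)) for v in u),2,(0,0,255),-1)
for a in np.linspace(0,6.28,24):
    cv2.circle(f,tuple(int(round(v)) for v in fp([614+16.5*np.cos(a),-142+16.5*np.sin(a),100])),1,(0,255,0),-1)
cv2.imwrite("pics/w1.png",f)
E
```

```text
[614, -142, 146] now [ 612.5 -141.3  184.1] t 3.075 tool shift [38.1  1.2 -1.1]
(np.float64(317.0825743997309), np.float64(211.1164429936096)) [([320.5, 202.8], 0.95)]
```

View pics/w1.png

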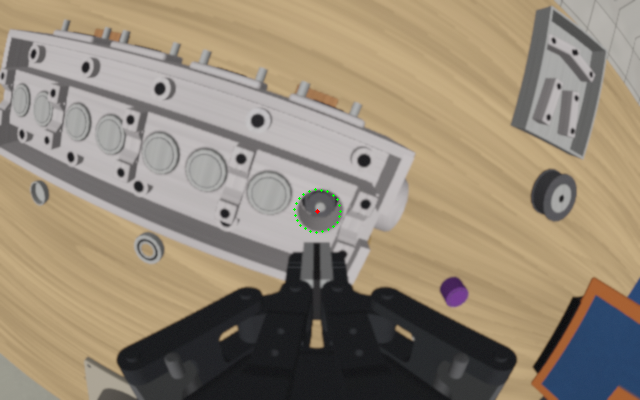

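The predicted ring (green) lands on the open bore's rim at (318,211), so the position is confirmed. I'll go down and hold.

>>> {"name": "play_rows", "arguments": {
  "motion": [
    [[12,1,-1,0,0],[12,0,0,0,0],[12,0,0,0,0],[0,0,0,0,0],[0,0,0,0,0],[0,0,0,0,0],[0,0,0,0,0],[0,0,0,0,0],[0,0,0,0,0],[0,0,0,0,0]]
  ]
}}

```text
clock: 4.42
ee_pos: [616.8, -142.4, 150.4]
ee_rot: [0.161, 0.691, 0.157, -0.687]
ft_force: [-0.2, 0.3, -0.1]
opening: -0.3
```

>>> {"name": "play_rows", "arguments": {
  "motion": [
    [[0,0,0,0,0],[0,0,0,0,0],[0,0,0,0,0],[0,0,0,0,0],[0,0,0,0,0],[0,0,0,0,0],[0,0,0,0,0],[0,0,0,0,0],[0,0,0,0,0],[0,0,0,0,0]]
  ]
}}

```text
clock: 5.68
ee_pos: [616.7, -142.4, 150.4]
ee_rot: [0.161, 0.691, 0.157, -0.687]
ft_force: [0.5, 0.4, 0.1]
opening: -0.4
```

>>> {"name": "play_rows", "arguments": {
  "motion": [
    [[0,0,0,0,0],[0,0,0,0,0],[-30,0,0,0,0],[-30,0,0,0,0],[-30,0,0,0,0],[0,0,0,0,0]]
  ]
}}

```text
clock: 6.42
ee_pos: [615.7, -141.8, 242.0]
ee_rot: [0.16, 0.69, 0.157, -0.688]
ft_force: [1.0, -0.1, -0.5]
opening: -0.1
```

```bash
python3 - <<'E'
from h import *
go([493,-352,230])
E
```

```text
[493, -352, 230] now [ 615.7 -141.8  242. ] t 6.425 tool shift [ 12.2 135.3 202.3]
```

The hold settled at z = 150.4, which puts the fingertips 31 mm above the mouth. That meets the judged window but is just over the 3 cm asked for. There is plenty of time, so I'll repeat the hold a little lower before going to the tappet.

>>> {"name": "play_rows", "arguments": {
  "motion": [
    [[30,1,1,0,0],[30,0,0,0,0],[25,0,0,0,0],[0,0,0,0,0],[0,0,0,0,0]]
  ]
}}

```text
clock: 7.05
ee_pos: [614.4, -143.1, 151.8]
ee_rot: [0.16, 0.689, 0.158, -0.689]
ft_force: [0.1, -0.3, 0.6]
opening: 0.3
```

```bash
python3 - <<'E'
from h import *
go([614,-142,143])
E
```

```text
[614, -142, 143] now [ 614.4 -143.1  151.8] t 7.05 tool shift [ 8.8 -1.2 -0.2]
```

>>> {"name": "play_rows", "arguments": {
  "motion": [
    [[9,0,0,0,0],[0,0,0,0,0],[0,0,0,0,0],[0,0,0,0,0],[0,0,0,0,0],[0,0,0,0,0],[0,0,0,0,0],[0,0,0,0,0],[0,0,0,0,0],[0,0,0,0,0]]
  ]
}}

```text
clock: 8.3
ee_pos: [616.2, -143.7, 145.7]
ee_rot: [0.161, 0.691, 0.157, -0.687]
ft_force: [-0.5, -0.6, -0.3]
opening: 0.0
```

>>> {"name": "play_rows", "arguments": {
  "motion": [
    [[0,0,0,0,0],[0,0,0,0,0],[0,0,0,0,0],[0,0,0,0,0],[0,0,0,0,0],[0,0,0,0,0],[0,0,0,0,0],[0,0,0,0,0],[0,0,0,0,0]]
  ]
}}

```text
clock: 9.43
ee_pos: [616.2, -143.7, 145.7]
ee_rot: [0.161, 0.691, 0.157, -0.687]
ft_force: [0.2, 0.8, -0.0]
opening: 0.1
```

>>> {"name": "play_rows", "arguments": {
  "motion": [
    [[-30,0,0,0,0],[-30,0,0,0,0],[-30,0,0,0,0],[0,0,0,0,0]]
  ]
}}

```text
clock: 9.93
ee_pos: [615.1, -143.1, 237.3]
ee_rot: [0.161, 0.69, 0.157, -0.688]
ft_force: [-0.6, 0.1, -0.0]
opening: -0.1
```

>>> {"name": "play_rows", "arguments": {
  "motion": [
    [[0,26,40,0,0],[0,26,40,0,0],[0,26,40,0,0],[0,26,40,0,0],[0,26,38,0,0],[0,0,0,0,0],[0,0,0,0,0]]
  ]
}}

```text
clock: 10.8
ee_pos: [488.5, -350.0, 228.7]
ee_rot: [-0.159, -0.688, -0.16, 0.689]
ft_force: [-0.4, -0.6, -0.0]
opening: 0.1
```

```bash
python3 - <<'E'
from h import *
go([493,-352,130])
E
```

```text
[493, -352, 130] now [ 488.5 -350.   228.7] t 10.8 tool shift [98.7  4.  -3.2]
```

>>> {"name": "play_rows", "arguments": {
  "motion": [
    [[25,4,-3,0,0],[25,0,0,0,0],[25,0,0,0,0],[20,0,0,0,0],[0,0,0,0,0],[0,0,0,0,0]]
  ]
}}

```text
clock: 11.55
ee_pos: [496.5, -346.4, 130.1]
ee_rot: [-0.161, -0.688, -0.163, 0.689]
ft_force: [1.0, -0.6, 0.2]
opening: 0.4
```

```bash
python3 - <<'E'
from h import *
go([493,-352,66])
p=env.grab_frame("wrist");K=np.array(p["mtx"],float);f=p["frame"].copy()
def fp(X):
    c=np.array(p["R"])@np.array(X,float)+np.ravel(p["t"]);r=np.hypot(c[0],c[1]);th=np.arctan2(r,c[2])
    return K[0,0]*th*c[0]/r+K[0,2],K[1,1]*th*c[1]/r+K[1,2]
print([(r["at"],r["p"]) for r in env.spot_in("tappet",p)])
for a in np.linspace(0,6.28,24):
    cv2.circle(f,tuple(int(round(v)) for v in fp([492.5+16*np.cos(a),-352+16*np.sin(a),26])),1,(0,255,0),-1)
cv2.imwrite("pics/w2.png",f)
E
```

```text
[493, -352, 66] now [ 496.5 -346.4  130.1] t 11.55 tool shift [64.1  3.6  5.6]
[([362.9, 274.8], 0.78), ([366.6, 136.8], 0.71), ([322.3, 206.6], 0.61)]
```

View pics/w2.png

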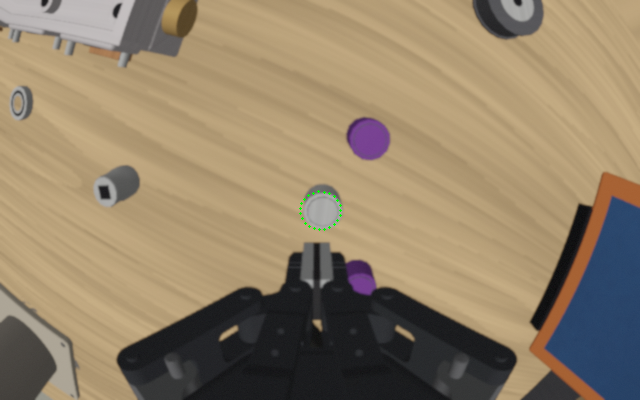

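The ring lands on the grey tappet's top at (321,211). One purple look-alike is off to the side at (369,138), the other near the gripper's image at (360,278), and both are well below the fingertips. I'll go down.

>>> {"name": "play_rows", "arguments": {
  "motion": [
    [[15,3,5,0,0],[15,0,0,0,0],[15,0,0,0,0],[15,0,0,0,0],[0,0,0,0,0],[0,0,0,0,0]]
  ]
}}

```text
clock: 12.4
ee_pos: [492.9, -352.3, 66.3]
ee_rot: [-0.161, -0.688, -0.162, 0.688]
ft_force: [-0.3, -0.6, 0.4]
opening: -0.1
```

```bash
python3 - <<'E'
from h import *
go([493,-352,66])
E
```

```text
[493, -352, 66] now [ 492.9 -352.3   66.3] t 12.4 tool shift [ 0.3 -0.3 -0.2]
```

>>> {"name": "play_rows", "arguments": {
  "motion": [
    [[0,0,0,0,0],[0,0,0,0,0],[0,0,0,0,0],[0,0,0,0,0],[0,0,0,0,0],[0,0,0,0,0],[0,0,0,0,0],[0,0,0,0,0],[0,0,0,0,0],[0,0,0,0,0]]
  ]
}}

```text
clock: 13.65
ee_pos: [494.0, -353.1, 68.4]
ee_rot: [0.162, 0.689, 0.162, -0.688]
ft_force: [0.4, 0.3, -0.5]
opening: 0.2
```

>>> {"name": "play_rows", "arguments": {
  "motion": [
    [[0,0,0,0,0],[0,0,0,0,0],[0,0,0,0,0],[0,0,0,0,0],[0,0,0,0,0],[0,0,0,0,0],[0,0,0,0,0],[0,0,0,0,0],[0,0,0,0,0],[0,0,0,0,0]]
  ]
}}

```text
clock: 14.9
ee_pos: [494.0, -353.1, 68.4]
ee_rot: [0.162, 0.689, 0.162, -0.688]
ft_force: [0.4, 0.1, 0.1]
opening: 0.0
```

```bash
python3 - <<'E'
from h import *
go([493,-352,66])
print(env.finish_job())
E
```

```text
[493, -352, 66] now [ 494.  -353.1   68.4] t 14.9 tool shift [ 2.4 -1.4  0.4]
the job is handed in; nothing more can be done
None
```

I pointed at the open bore and then at the missing tappet, each for over two seconds, and handed the job in at 14.9 s with the arm still over the tappet. No verdict is given.

- **Open bore:** it is the end bore on the robot's right, at y = -151.5 mm in the head's frame. I found it at (614, -142) mm. The first hold settled with the fingertips about 31 mm above the mouth, just over the 3 cm asked for. I lifted and repeated it about 27 mm above and 3 mm off centre.
- **Missing tappet:** it is the grey one between the two purple look-alikes, at about (492.5, -352) mm. The fingertips ended about 23 mm above its top and 2 mm off centre.
- **Checks:** the wrist camera showed both targets where I had measured them before each descent. The force readings stayed at sensor noise throughout, with no sign of contact. I did not take a picture after the final hold.

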